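# Align the quarter-turn fastener and hold the test fixture's panel shut

## Task

Take the paddle-handled slot key from the tool rack, set its blade in the slot of the fastener on the test fixture's panel and, pressing only lightly, turn the fastener clockwise until its slot lines up with the two ribs on the panel. Then push down with the key still in the slot until the sprung panel is fully home against the frame, and finish while holding it down like that, key upright in the gripper. Leave the nut driver, meter board, bin and tape roll where they are.

Things in the scene. Friction and masses are not known exactly. Their poses are not given: they have to be found in the camera images.
- key_grip (a point): Centre of the slot key's handle: a flat black paddle 14 thick (key's x), 60 long (y), 36 high (z), the key standing upright in the rack. Below the handle: steel collar 32 across, 8 high, resting on the rack; shank 12 across; then the blade. Blade tip 66 below this point; key 84 high, about 120 g; lift it 45 to clear the rack.
- key_tip (a point): Middle of the blade's lower edge, on the key's axis. The blade is flat steel, 5 thick (key's x), 24 long (y, the same way as the paddle), 12 high (z). Axes are the key's.
- rack: Fixed grey block 60 (x) by 180 (y) by 50 high, origin at the centre of its underside. Two blind holes 15 by 28 (long way along y), 44 deep, at y = -45 and +45. The key stands in one and the nut driver in the other; either may be in either hole. The key's yaw may differ a little from the rack's.
- fixture: Fixed test fixture, origin under its centre. Black base 160 by 200; on it a frame 130 (x) by 170 (y), rim 50 high. A grey metal panel as large as the frame, 6 thick, rides on springs over it, top at z = 64 when up. Fastener at the panel's centre. Two dark ribs 5 wide, 3 high lie along the fixture's y, 26 to 58 from the centre on either side.
- panel (a joint): How far the panel is pushed down, m: 0 up, 0.008 fully home on the frame. It travels straight down; about 4 N starts it and about 12 N holds it home. Unless the slot lines up with the ribs (within about 0.2 rad) a cross bar below the panel stops it after some 1.5 mm.
- fastener (a joint): Angle of the fastener's slot from the ribs, rad, anticlockwise from above: 0 lined up; at the start it is 0.7 to 1.45, so it is turned clockwise, to 0. It can overrun to -0.5. Friction (0.08 N m) keeps it where it is left.
- slot (a point): Centre of the slot's floor in the fastener's round steel head, 68 above the bench when the panel is up. Head 42 across, slot 7 wide, 7 deep, right across the head and open at both ends, rounded upper edges. Turns with the head: y along the slot, z up.
- head: The fastener's head; origin on its axis at the panel's top face; turns with the fastener.
- driver: Bystander: nut driver with a round black handle 30 across, 55 high, on a shank 12 across and 40 long, standing in the other hole of the rack; origin at its lower end.
- meter: Bystander: loose meter board 125 by 66, 24 high, with a display, lying on the bench; origin under its centre.
- bin: Bystander: small open blue bin 100 by 140 by 55 high; origin under its centre.
- tape: Bystander: tape roll lying flat, a ring 90 across, 20 high; origin under its centre.

How it is judged:
By the outcome, as a careful person would: the job done as asked, in the order asked, and still so for the second after the job is handed in, while the arm keeps its last pose, push and grip.
It also fails if it takes over 45 s, if anything falls off the work surface, if the arm or the gripper's body presses on something with over 40 N, if the wrist force passes 120 N, or if a joint passes its speed limit or range.

## Robot

A 6-joint arm with a two-finger parallel gripper is mounted at the origin on the work surface. World frame = base frame: x ahead of the robot, y to its left, z up, the work surface at z = 0. Lengths are in m, angles in rad, forces in N, time in s.
With the tool pointing down it reaches from about 0.25 to 0.8 m from the base axis. Payload 8.5 kg.
Tool frame: the origin (TCP) lies between the finger pads; the fingertips stand finger_overhang ahead of it and the grasp point (between the pads) lies 3 mm ahead of it (finger_overhang is the distance from the TCP to the fingertips, in m); z points along the fingers, y is the direction in which the jaws open and shut (so a half turn about z gives the same grasp; the last joint's range is limited). The gripper opens to 85 mm and grips with 20 to 120 N. Pads are 22 mm wide; open, the fingers measure 114 mm over their backs; the gripper's body (76 mm by 85 mm) begins 54 mm behind the grasp point. The pads swing forward as they close: fully open they stand 13 mm farther back than shut.
Start: joints at [-1.32, 0.238, -0.013, 1.319, 0, 1.571], TCP at [0.13, -0.509, 0.253] pointing down, gripper open.
Joint ranges: [-2.66, 2.66], [-1.03, 1.9], [-1.14, 1.46], [-1.82, 2.27], [-1.45, 1.34], [-3.14, 3.14]. Speed limits (rad/s): [2.22, 2.22, 2.79, 3.14, 3.14, 3.14].

## Interface

Orientations are given as [roll, pitch, yaw] about the fixed x, y, z axes, in that order (R = Rz(yaw) Ry(pitch) Rx(roll)).
In Python, from bench import read_state, camera, close_job, finger_overhang gives the robot as it stands.
- The arm moves only by the shell command python3 -m inch 'ROWS' [OPENING] [FORCE]. ROWS is JSON, a list of rows, each a list of 2 entries, a list of its own where there are three numbers: the shift along the world's x, y, z in cm, then the turn about the world's z in degrees. A call has exactly 8 rows; each row shifts and turns the commanded pose from where the row before left it; what a row does not reach is not made up. A row lasts 1/8 s, in which the tool goes at most 62.5 mm and 10.7 degrees, less where a joint would pass 70% of its speed; a pose out of reach is approached as far as the arm can. A call is refused whole if a number of a shift passes 6.25 or a number of a turn 10.7, either way. A call with a gripper value outside its range is refused whole. OPENING is the finger opening in cm, from 0 to 8.54, set as the call begins (- or left out, the last holds). The fingers move at their own pace and stop on an object; FORCE is the grip in N (left out, the last holds). Time passes only in rows, so rows that do not move let the fingers close, or fill a call up. It gives the time, the measured TCP pose, the force and the opening at its end, in the units of the state.
- read_state(): the state, without advancing time (a new reading comes with each control period).
- camera(name): name is "side" or "top" or "wrist"; returns a dict with "frame" (480x640x3 uint8, red, green, blue), "mtx" (3x3 intrinsics, pixels), "dist" ([k1, k2, p1, p2, k3] as OpenCV has them; the pictures are not rectified), "T" (4x4, takes a point from camera to world coordinates); the wrist camera has in their place "tool_from_camera" (4x4, takes a point from camera to tool coordinates, whose origin is the TCP and whose axes are the flange's). Camera axes: x right, y down, z forward; pixel columns grow to the right and rows downward; lengths in m; the calibration is good to about 2 mm. A picture is of the moment at which its call begins: read the wrist's pose just before it. There is no depth.
- close_job(): hands the job in, once; it reports no verdict.
The state is a dict: "time_s": time; "joint_positions": joint angles; "qvel": joint speeds; "joint_torque": joint torques, N m; "position": TCP position; "tcp_rot": TCP orientation; "ft_force": force on the tool from outside, world axes, zero at the start; "ft_torque": the same for the moment, N m; "grip_width": finger opening in m.
Only numpy, scipy, OpenCV 4.12 (cv2) and the standard library are available. Lean on these libraries where they do the work, as an engineer would, in place of code of your own. Each camera call takes 0.05 s, during which the arm holds its last target. There are 200 camera calls.

## Working session

There is one attempt and no reset: what is moved stays moved. The work goes in short steps, Python scripts to look and compute and a shell command to move; the robot and the scene stay as the last step left them, time stands still between calls to the robot, and variables do not carry over. Pictures are saved under pics/ and viewed, about 8 in all and at most 12, crops included, and the job is handed in when it is done.

```bash
mkdir -p pics; ls; python3 - <<'E'
from bench import read_state, camera, finger_overhang
import cv2,numpy as np
print(finger_overhang); s=read_state(); print(s)
for n in("top","side","wrist"):
    c=camera(n); cv2.imwrite(f"pics/{n}0.png",c["frame"][:,:,::-1]); print(n,{k:np.round(v,4).tolist() for k,v in c.items() if k!="frame"})
E
```

```text
pics
0.022
{'time_s': 0.0, 'joint_positions': array([-1.32001446e+00,  2.38789571e-01, -1.42623934e-02,  1.31921107e+00,
       -1.81628116e-06,  1.57078028e+00]), 'qvel': array([-0.0006645 , -0.00177414,  0.0001015 , -0.00016412,  0.00151187,
        0.00073126]), 'joint_torque': array([ 2.95481230e-03, -5.38779652e+01,  3.46437657e+01,  1.87779812e-02,
        1.09785292e-04, -9.37952564e-06]), 'position': array([ 0.13018684, -0.50819717,  0.25266983]), 'tcp_rot': array([-3.14012594e+00,  1.79274470e-06,  2.50797914e-01]), 'ft_force': array([ 0.20072283, -0.77196684,  0.137775  ]), 'ft_torque': array([ 0.02651683, -0.0376721 ,  0.03039217]), 'grip_width': 0.0852663444434645}
top {'mtx': [[460.2269, 0.0, 315.1331], [0.0, 460.2269, 245.1733], [0.0, 0.0, 1.0]], 'dist': [-0.1123, 0.0, 0.0, 0.0, 0.0], 'T': [[-0.0253, -0.9983, 0.0526, 0.4707], [-0.9996, 0.0244, -0.0168, 0.013], [0.0155, -0.053, -0.9985, 1.1434], [0.0, 0.0, 0.0, 1.0]]}
side {'mtx': [[460.0382, 0.0, 312.1201], [0.0, 460.0382, 237.9707], [0.0, 0.0, 1.0]], 'dist': [-0.0535, 0.0, 0.0, 0.0, 0.0], 'T': [[-0.9588, -0.1346, 0.2503, 0.2674], [-0.2832, 0.5266, -0.8016, 0.88], [-0.0239, -0.8394, -0.543, 0.6821], [0.0, 0.0, 0.0, 1.0]]}
wrist {'mtx': [[430.0233, 0.0, 315.8965], [0.0, 430.0233, 242.8061], [0.0, 0.0, 1.0]], 'dist': [-0.1053, 0.0, 0.0, 0.0, 0.0], 'tool_from_camera': [[-0.0017, -0.9641, -0.2655, 0.0672], [1.0, -0.0018, 0.0004, -0.0004], [-0.0009, -0.2655, 0.9641, -0.1204], [0.0, 0.0, 0.0, 1.0]]}
```

View pics/top0.png

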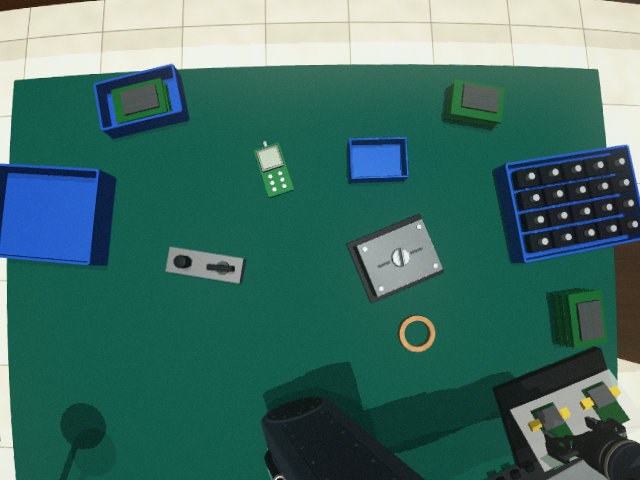

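View pics/side0.png

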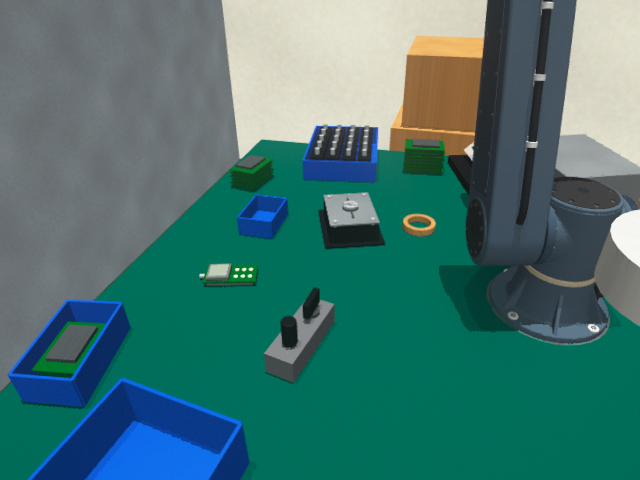

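The top view shows the rack with the key paddle at about (220,267) and the driver at (182,262). The fixture head is at (401,257), with its slot nearly vertical in the picture, and the ribs run (378,266)-(422,248). The side view shows the paddle at about (311,303) and the head at (351,206).

```bash
cat > h.py <<'E'
import numpy as np, cv2
from bench import read_state, camera
from scipy.spatial.transform import Rotation as R
def T_of(c,s):
    if "T" in c: return c["T"]
    T=np.eye(4); T[:3,:3]=R.from_euler("xyz",s["tcp_rot"]).as_matrix(); T[:3,3]=s["position"]
    return T@c["tool_from_camera"]
def ray(c,T,uv):
    p=cv2.undistortPoints(np.array([[uv]],float),np.array(c["mtx"]),np.array(c["dist"]))[0,0]
    d=T[:3,:3]@[p[0],p[1],1]; return T[:3,3],d/np.linalg.norm(d)
def plane(c,T,uv,z):
    o,d=ray(c,T,uv); return o+d*(z-o[2])/d[2]
def tri(rays):
    A=sum(np.eye(3)-np.outer(d,d) for o,d in rays); b=sum((np.eye(3)-np.outer(d,d))@o for o,d in rays)
    p=np.linalg.solve(A,b); return p,[np.linalg.norm(np.cross(p-o,d)) for o,d in rays]
def blob(img,roi,f):
    x0,y0,x1,y1=roi; m=f(img[y0:y1,x0:x1].astype(int)).astype(np.uint8)
    cs,_=cv2.findContours(m,cv2.RETR_EXTERNAL,cv2.CHAIN_APPROX_NONE)
    k=max(cs,key=cv2.contourArea)+np.array([x0,y0]); return k
def crop(img,roi,name,s=6):
    x0,y0,x1,y1=roi; cv2.imwrite(f"pics/{name}.png",cv2.resize(img[y0:y1,x0:x1,::-1],None,fx=s,fy=s,interpolation=cv2.INTER_CUBIC))
E
python3 - <<'E'
from h import *
t=camera("top"); s=camera("side"); dark=lambda i:i.max(2)<60
kt=blob(t["frame"],(203,255,240,280),dark); ks=blob(s["frame"],(300,285,323,320),dark)
print(cv2.minAreaRect(kt),cv2.minAreaRect(ks))
uvt=cv2.minAreaRect(kt)[0]; uvs=cv2.minAreaRect(ks)[0]
print("key",tri([ray(t,t["T"],uvt),ray(s,s["T"],uvs)]), plane(t,t["T"],uvt,.085))
b=cv2.boxPoints(cv2.minAreaRect(kt)); print([plane(t,t["T"],p,.094)[:2].round(4) for p in b])
print("head",tri([ray(t,t["T"],(401,257)),ray(s,s["T"],(351,205.5))]))
a,b=[plane(t,t["T"],p,.067) for p in((378,266.5),(423,247.5))]; d=b-a; print("rib",a,b,np.degrees(np.arctan2(d[1],d[0])))
im=np.hstack([cv2.resize(t["frame"][240:290,160:250],None,fx=4.4,fy=4.4,interpolation=2),cv2.resize(t["frame"][210:305,345:447],(236,220),interpolation=2)])
cv2.imwrite("pics/c1.png",im[:,:,::-1])
E
```

```text
((220.5, 268.0), (6.0, 27.0), 90.0) ((310.5, 303.5), (31.0, 15.0), 90.0)
key (array([0.48050368, 0.2163112 , 0.07616976]), [np.float64(0.001310103859670018), np.float64(0.0013101038596700105)]) [0.47916907 0.21427827 0.085     ]
[array([0.4867, 0.2435]), array([0.4852, 0.1815]), array([0.4715, 0.1817]), array([0.473 , 0.2437])]
head (array([ 0.49344518, -0.20616255,  0.07042974]), [np.float64(0.001059782489301446), np.float64(0.001059782489301551)])
rib [ 0.47366957 -0.1513767   0.067     ] [ 0.51564238 -0.26005218  0.067     ] -68.88236678647951
```

View pics/c1.png

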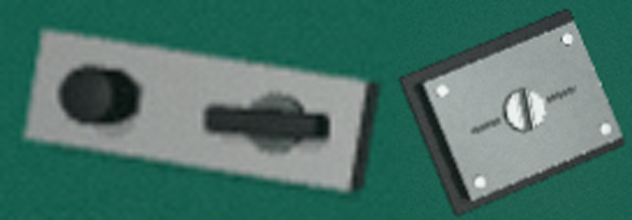

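Triangulated key: (0.480, 0.215, 0.076), which matches the expected 0.076 grip height. Head: (0.493, -0.206, 0.070), which also fits. The slot is about 80° anticlockwise of the ribs. Next I move above the key.

```bash
python3 -m inch '[[[2.2,4.5,0],4.7],[[2.2,4.5,0],4.7],[[2.2,4.5,0],4.7],[[2.2,4.5,0],4.7],[[2.2,4.5,0],4.7],[[2.2,4.5,0],4.7],[[2.2,4.5,0],4.7],[[2.2,4.5,0],4.7]]' 8.5 60
python3 -m inch '[[[2.2,4.5,-0.5],4.7],[[2.2,4.5,-0.5],4.7],[[2.2,4.5,-0.5],4.7],[[2.2,4.5,-0.5],4.7],[[2.2,4.5,-0.5],4.7],[[2.2,4.5,-0.5],4.7],[[2.2,4.5,-0.5],4.7],[[2.2,4.5,-0.5],4.7]]'
python3 -m inch '[[[0,0,0],0],[[0,0,0],0],[[0,0,0],0],[[0,0,0],0],[[0,0,0],0],[[0,0,0],0],[[0,0,0],0],[[0,0,0],0]]'
python3 - <<'E'
from h import *
s=read_state(); c=camera("wrist"); print(s["joint_positions"].round(3),s["position"],s["tcp_rot"])
cv2.imwrite("pics/w1.png",c["frame"][:,:,::-1]); 
E
```

```text
time_s: 1.25
position: [0.3067, -0.1471, 0.2535]
tcp_rot: [3.141, -0.0, 0.909]
ft_force: [0.2, -0.2, 0.3]
grip_width: 0.0855
time_s: 2.25
position: [0.4828, 0.2132, 0.213]
tcp_rot: [3.142, 0.0, 1.566]
ft_force: [0.5, -0.5, 0.6]
grip_width: 0.085
time_s: 3.25
position: [0.4823, 0.2115, 0.2133]
tcp_rot: [-3.141, -0.0, 1.563]
ft_force: [0.6, -0.5, -1.0]
grip_width: 0.0849
[ 0.413  0.257 -0.091  1.222  0.     1.992] [0.48229428 0.21145037 0.21325125] [-3.14146414e+00 -8.72859965e-06  1.56323198e+00]
```

View pics/w1.png

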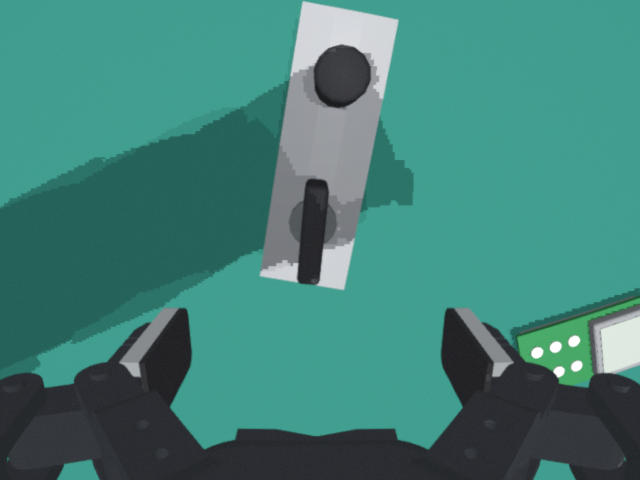

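The wrist view shows the paddle from (317,181) to (309,283), slightly tilted. The driver is at (342,76).

```bash
python3 - <<'E'
from h import *
s=read_state(); c=camera("wrist"); T=T_of(c,s)
k=blob(c["frame"],(280,160,360,300),lambda i:i.max(2)<62)
r=cv2.minAreaRect(k); print(r)
W=np.array([plane(c,T,p,.094)[:2] for p in k[:,0].astype(float)])
m=cv2.minAreaRect((W*1e4).astype(np.float32)); print("world rect",m)
for p in((316,181),(309,284)): print(plane(c,T,p,.094))
t=camera("top"); kt=blob(t["frame"],(203,255,240,280),lambda i:i.max(2)<60)
print("tri mid",tri([ray(c,T,r[0]),ray(t,t["T"],cv2.minAreaRect(kt)[0])]))
q=blob(c["frame"],(230,0,420,300),lambda i:(i.max(2)-i.min(2)<25)&(i.min(2)>80))
print("rack",cv2.minAreaRect((np.array([plane(c,T,p,.05)[:2] for p in q[:,0].astype(float)])*1e4).astype(np.float32)))
E
```

```text
((312.6827697753906, 231.30691528320312), (24.166234970092773, 104.30513763427734), 4.763641834259033)
world rect ((4801.533203125, 2186.967041015625), (617.9522705078125, 136.4348602294922), 84.33253479003906)
[0.48252828 0.24854422 0.094     ]
[0.47781345 0.18746013 0.094     ]
tri mid (array([0.48092225, 0.21825396, 0.08833559]), [np.float64(0.0006192605043210079), np.float64(0.0006192605043209348)])
rack ((4880.56640625, 2603.30224609375), (1797.2020263671875, 601.4144897460938), 79.52954864501953)
```

The measured sizes (62×14 paddle, 180×60 rack) and triangulated height agree with the text. I use key axis (0.480, 0.2175) and a long axis of 85°. I descend to TCP z 0.085 and grip.

```bash
python3 -m inch '[[[-0.2,0.6,0],-4.6],[[0,0,-2],0],[[0,0,-2],0],[[0,0,-2],0],[[0,0,-2],0],[[0,0,-2],0],[[0,0,-2],0],[[0,0,-0.8],0]]'
python3 -m inch '[[[0,0,0],0],[[0,0,0],0],[[0,0,0],0],[[0,0,0],0],[[0,0,0],0],[[0,0,0],0],[[0,0,0],0],[[0,0,0],0]]' 0 80
python3 - <<'E'
from h import *
s=read_state(); print(s["position"],s["tcp_rot"],s["ft_force"],s["ft_torque"],s["grip_width"])
E
```

```text
time_s: 4.4
position: [0.4797, 0.2173, 0.0843]
tcp_rot: [-3.14, 0.001, 1.483]
ft_force: [-0.0, -0.5, 0.0]
grip_width: 0.085
time_s: 5.4
position: [0.4806, 0.2176, 0.0859]
tcp_rot: [3.141, -0.001, 1.483]
ft_force: [-1.5, 0.1, 6.0]
grip_width: 0.0132
[0.48062857 0.21764763 0.08590668] [ 3.14069341e+00 -5.63215505e-04  1.48300948e+00] [-1.53823546  0.06801412  5.979674  ] [-0.05255782  0.1715521   0.00214151] 0.013153443737031586
```

```bash
python3 -m inch '[[[0,0,0.5],0],[[0,0,1],0],[[0,0,1.5],0],[[0,0,1.8],0],[[0,0,1.8],0],[[0,0,1.8],0],[[0,0,1.8],0],[[0,0,1.8],0]]'
python3 -m inch '[[[0.1,-2.6,0],6.6],[[0.1,-2.6,0],6.6],[[0.1,-2.6,0],6.6],[[0.1,-2.6,0],6.6],[[0.1,-2.6,0],6.6],[[0.1,-2.6,0],6.6],[[0.1,-2.6,0],6.6],[[0.1,-2.6,0],6.6]]'
python3 - <<'E'
from h import *
s=read_state(); c=camera("wrist"); np.savez("pics/w2.npz",T=T_of(c,s),f=c["frame"]); print(s["position"],s["tcp_rot"],s["ft_force"],s["grip_width"])
cv2.imwrite("pics/w2.png",c["frame"][:,:,::-1]); 
E
python3 -m inch '[[[0.1,-2.6,0],6.6],[[0.1,-2.6,0],6.6],[[0.1,-2.6,0],6.6],[[0.1,-2.6,0],6.6],[[0.1,-2.6,0],6.6],[[0.1,-2.6,0],6.6],[[0.1,-2.6,0],6.6],[[0.1,-2.6,0],6.6]]'
python3 -m inch '[[[0,0,0],0],[[0,0,0],0],[[0,0,0],0],[[0,0,0],0],[[0,0,0],0],[[0,0,0],0],[[0,0,0],0],[[0,0,0],0]]'
python3 - <<'E'
from h import *
s=read_state(); c=camera("wrist"); np.savez("pics/w3.npz",T=T_of(c,s),f=c["frame"]); print(s["position"],s["tcp_rot"],s["ft_force"],s["grip_width"])
cv2.imwrite("pics/w3.png",c["frame"][:,:,::-1]); 
E
```

```text
time_s: 6.4
position: [0.4803, 0.2175, 0.2069]
tcp_rot: [3.141, -0.0, 1.483]
ft_force: [1.4, -0.1, -0.9]
grip_width: 0.0132
time_s: 7.4
position: [0.4883, 0.0086, 0.2064]
tcp_rot: [3.141, 0.001, 2.408]
ft_force: [0.5, -0.2, -1.0]
grip_width: 0.0129
[0.48833417 0.00861081 0.20635046] [3.14102095e+00 7.51277601e-04 2.40833575e+00] [ 0.54916666 -0.22247729 -1.04738292] 0.012919584718984658
time_s: 8.45
position: [0.4963, -0.1993, 0.2063]
tcp_rot: [-3.141, 0.001, -2.954]
ft_force: [-0.1, -0.5, -0.4]
grip_width: 0.0127
time_s: 9.45
position: [0.4963, -0.1986, 0.2052]
tcp_rot: [-3.141, -0.0, -2.957]
ft_force: [0.1, 0.5, -0.9]
grip_width: 0.0128
[ 0.49626706 -0.19855815  0.20524423] [-3.14149475e+00 -7.33304067e-05 -2.95721586e+00] [ 0.07959506  0.50160098 -0.88540457] 0.012831003204904724
```

View pics/w3.png

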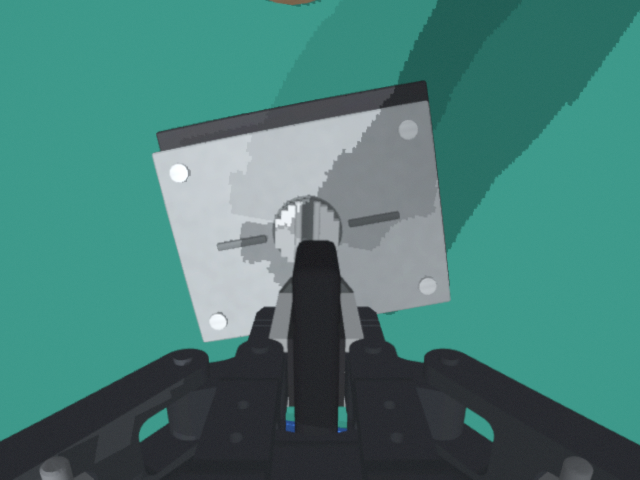

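The wrist view shows the head at about (307,232), with the slot nearly along the image vertical (x≈300–314). The ribs run (218,246)-(267,238) and (348,223)-(399,214). I need finer pixels, so I'll zoom in.

```bash
python3 - <<'E'
from h import *
z=np.load("pics/w3.npz"); f=z["f"]; crop(f,(205,185,415,260),"w3c",3.8)
g=cv2.cvtColor(f,cv2.COLOR_RGB2GRAY)
for v in range(196,242,4): print(v,g[v,268:348].tolist()[8:66:2])
E
```

```text
196 [192, 193, 194, 194, 194, 194, 194, 194, 193, 194, 190, 153, 163, 155, 151, 143, 131, 120, 112, 119, 155, 134, 134, 134, 136, 136, 135, 134, 135]
200 [192, 193, 192, 195, 194, 181, 161, 148, 137, 126, 113, 110, 118, 129, 135, 134, 137, 89, 87, 89, 88, 83, 80, 90, 107, 130, 133, 134, 132]
204 [191, 191, 193, 190, 145, 117, 130, 138, 136, 131, 196, 226, 201, 139, 105, 85, 86, 86, 89, 136, 164, 159, 132, 108, 104, 94, 84, 110, 133]
208 [190, 188, 161, 129, 125, 112, 216, 244, 244, 227, 164, 227, 160, 100, 81, 82, 83, 87, 89, 139, 161, 158, 158, 165, 164, 156, 90, 83, 86]
212 [186, 149, 146, 233, 243, 242, 243, 244, 244, 229, 162, 192, 153, 100, 82, 82, 84, 86, 90, 142, 162, 157, 160, 165, 165, 164, 154, 153, 152]
216 [136, 111, 139, 240, 243, 243, 243, 243, 240, 216, 157, 161, 150, 94, 82, 83, 84, 86, 93, 150, 162, 156, 158, 165, 165, 165, 165, 164, 162]
220 [230, 239, 234, 241, 241, 241, 242, 239, 171, 153, 155, 163, 149, 93, 82, 83, 83, 85, 92, 150, 161, 154, 154, 163, 164, 165, 164, 164, 162]
224 [228, 210, 236, 238, 208, 176, 239, 210, 165, 155, 155, 162, 148, 90, 84, 83, 84, 85, 92, 152, 162, 154, 157, 163, 165, 163, 164, 164, 164]
228 [165, 176, 167, 167, 186, 195, 171, 163, 163, 149, 155, 161, 147, 90, 82, 81, 83, 86, 96, 152, 162, 152, 158, 163, 165, 164, 163, 163, 164]
232 [193, 196, 196, 196, 197, 197, 196, 180, 164, 151, 155, 162, 146, 91, 83, 82, 83, 85, 99, 153, 162, 150, 156, 165, 163, 163, 164, 165, 164]
236 [194, 196, 197, 196, 196, 196, 196, 197, 196, 176, 160, 162, 146, 90, 80, 81, 84, 86, 105, 154, 161, 150, 163, 163, 164, 164, 164, 164, 164]
240 [194, 196, 196, 196, 196, 195, 196, 196, 196, 170, 179, 187, 151, 83, 65, 58, 54, 48, 61, 86, 90, 86, 92, 93, 95, 92, 110, 152, 161]
```

View pics/w3c.png

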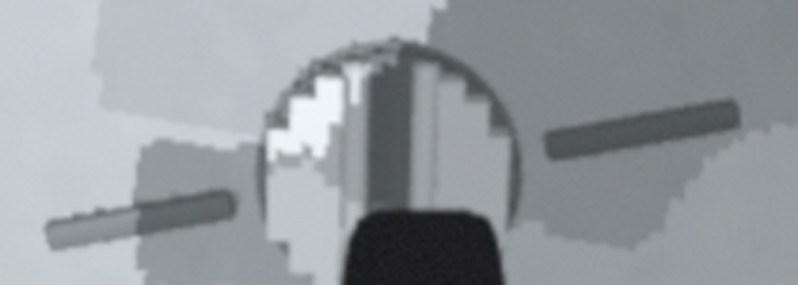

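```bash
python3 - <<'E'
from h import *
c=camera("wrist"); z=np.load("pics/w3.npz"); T=z["T"]; f=z["f"]
P=lambda u,v,h:plane(c,T,(u,v),h)
ang=lambda a,b:np.degrees(np.arctan2((b-a)[1],(b-a)[0]))
lo,li,ri,ro=P(216.8,247.1,.067),P(266.8,238.7,.067),P(348.7,223.2,.067),P(399.7,215,.067)
print("ribs",np.linalg.norm(li-lo),np.linalg.norm(ro-ri),np.linalg.norm(ro-lo),"ang",ang(lo,ro),"centre",(lo+ro)/2,(li+ri)/2)
a,b=P(307.4,208,.068),P(307.2,236,.068); print("slot ang",ang(a,b), a,b, "w",np.linalg.norm(P(301.3,215,.07)-P(313.3,215,.07)))
ce=(lo+ro+li+ri)/4
n=np.array([-(b-a)[1],(b-a)[0],0]);n/=np.linalg.norm(n); print("slot line offset from rib centre mm",1e3*n@(a-ce))
# paddle top edge lines in image
k=blob(f,(290,236,345,425),lambda i:i.max(2)<45); g=f.max(2)
for v in(250,260,280,400,415): xs=np.where(g[v,280:350]<45)[0]+280; print(v,xs.min(),xs.max())
s=read_state(); print(s["position"],np.degrees(s["tcp_rot"]))
# w2 view: rivets/head
w=np.load("pics/w2.npz"); cv2.imwrite("pics/w2s.png",w["f"][:,:,::-1])
m=blob(w["f"],(0,0,640,480),lambda i:(i.max(2)-i.min(2)<25)&(i.min(2)>110)); print(cv2.minAreaRect(m))
t=camera("top"); 
print("tri centre top/wrist",tri([ray(t,t["T"],(401,257)),ray(c,T,(307.3,231.5))]))
E
```

```text
ribs 0.03222158709025613 0.03178045385771896 0.11575190179982049 ang 110.70771849671912 centre [ 0.4938648  -0.20443246  0.067     ] [ 0.49370872 -0.20425467  0.067     ]
slot ang 9.777209429571965 [ 0.47931691 -0.20689768  0.068     ] [ 0.49664718 -0.20391132  0.068     ] w 0.007272492434157344
slot line offset from rib centre mm -0.05978478742747474
250 298 334
260 296 336
280 292 340
400 280 346
415 295 336
[ 0.49627242 -0.19854715  0.20525777] [-1.79996050e+02 -1.89303852e-03 -1.69434599e+02]
((79.0365219116211, 344.8009948730469), (98.6939926147461, 172.6523895263672), 62.52556610107422)
tri centre top/wrist (array([ 0.4937791 , -0.20509651,  0.0710728 ]), [np.float64(0.0009695657121307818), np.float64(0.0009695657121309193)])
```

The measurements agree: centre (0.4938, -0.2043), slot at 9.8°, ribs at 110.7° (79° apart, or 1.38 rad), rib lengths 32/116 mm. I correct and descend to just above the head.

```bash
python3 -m inch '[[[-0.25,-0.58,0],-0.8],[[0,0,-1],0],[[0,0,-1],0],[[0,0,-1],0],[[0,0,-1],0],[[0,0,-0.7],0],[[0,0,0],0],[[0,0,0],0]]'
python3 - <<'E'
from h import *
s=read_state(); c=camera("wrist"); d=camera("side"); print(s["position"],np.degrees(s["tcp_rot"]),s["ft_force"])
a=cv2.resize(c["frame"][150:330,230:390],(480,540),interpolation=2); b=cv2.resize(d["frame"][110:245,310:390],(320,540),interpolation=2)
cv2.imwrite("pics/w4.png",np.hstack([a,b])[:,:,::-1])
E
```

```text
time_s: 10.6
position: [0.494, -0.2044, 0.1585]
tcp_rot: [-3.141, 0.0, -2.971]
ft_force: [0.4, 0.0, -1.9]
grip_width: 0.0129
[ 0.49396567 -0.20437284  0.158524  ] [-1.79983037e+02  2.03198444e-02 -1.70227865e+02] [ 0.38160076  0.04592785 -1.92204813]
```

View pics/w4.png

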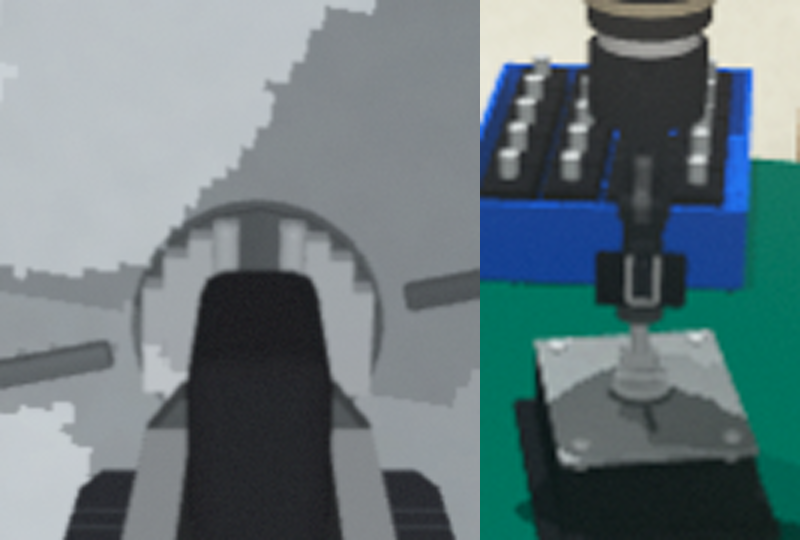

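Slot and paddle are both centred at about x=259 in the crop, so they are aligned, and the side view shows the key upright over the head. I insert gently.

```bash
python3 -m inch '[[[0,0,-0.5],0],[[0,0,-0.2],0],[[0,0,-0.2],0],[[0,0,-0.15],0],[[0,0,-0.1],0],[[0,0,-0.05],0],[[0,0,0],0],[[0,0,0],0]]'
python3 - <<'E'
from h import *
s=read_state(); print(s["position"],np.degrees(s["tcp_rot"]),s["ft_force"],s["ft_torque"])
E
```

```text
time_s: 11.7
position: [0.4938, -0.2044, 0.1463]
tcp_rot: [-3.141, 0.0, -2.971]
ft_force: [-0.2, -0.4, -0.8]
grip_width: 0.0129
[ 0.49381318 -0.20435656  0.14634219] [-1.79991407e+02  5.33458497e-03 -1.70231177e+02] [-0.16862296 -0.38821905 -0.77977894] [-0.03954951  0.01750527  0.02055228]
```

No vertical force with the tip about 4.6 mm into the slot, so the blade is in. I start the clockwise turn.

```bash
python3 -m inch '[[[0,0,-0.1],0],[[0,0,0],-4],[[0,0,0],-5],[[0,0,0],-5],[[0,0,0],-5],[[0,0,0],-5],[[0,0,0],0],[[0,0,0],0]]'
python3 - <<'E'
from h import *
s=read_state(); print(s["position"],np.degrees(s["tcp_rot"]),s["ft_force"],s["ft_torque"])
E
```

```text
time_s: 12.7
position: [0.4938, -0.2044, 0.1452]
tcp_rot: [-3.141, -0.0, 2.895]
ft_force: [0.6, -0.4, -1.7]
grip_width: 0.0128
[ 0.49376612 -0.20435569  0.14522022] [-1.79992189e+02 -4.76237510e-03  1.65874887e+02] [ 0.58415057 -0.39904159 -1.67090938] [-0.03135968 -0.07781972  0.04506909]
```

```bash
python3 -m inch '[[[0,0,0],-8],[[0,0,0],-8],[[0,0,0],-8],[[0,0,0],-8],[[0,0,0],-8],[[0,0,0],-8],[[0,0,0],-6],[[0,0,0],0]]'
python3 - <<'E'
from h import *
s=read_state(); print(s["position"],np.degrees(s["tcp_rot"]),s["ft_force"],s["ft_torque"])
c=camera("wrist"); np.savez("pics/w5.npz",T=T_of(c,s),f=c["frame"]); crop(c["frame"],(215,150,415,300),"w5",4)
E
```

```text
time_s: 13.7
position: [0.494, -0.2043, 0.1453]
tcp_rot: [3.141, 0.0, 1.953]
ft_force: [1.8, 1.0, -2.8]
grip_width: 0.0129
[ 0.49400201 -0.20429674  0.14528652] [1.79982591e+02 5.51709127e-03 1.11882399e+02] [ 1.7814068   1.02638807 -2.77706621] [ 0.04789232 -0.38285077  0.02039221]
```

View pics/w5.png

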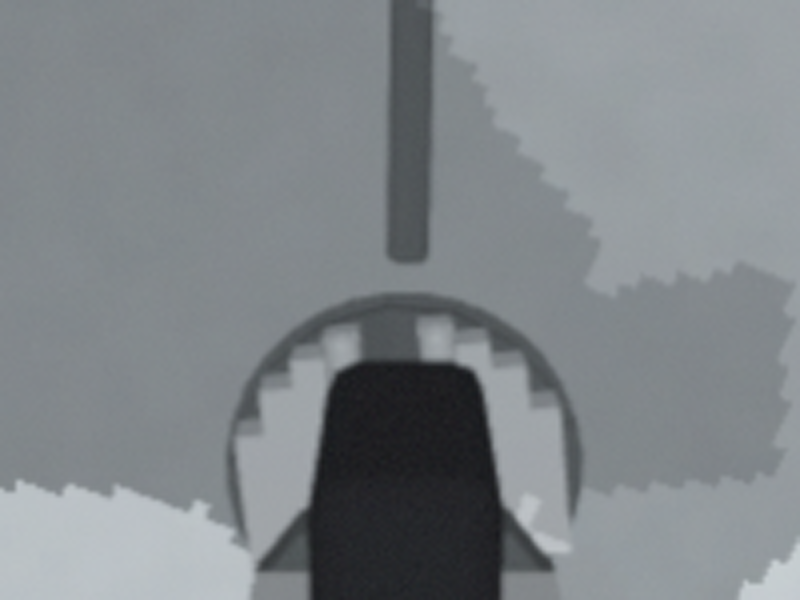

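The slot mouth is at crop x≈389 against the head centre at 405, about 6° anticlockwise of the blade (play). The ribs are nearly vertical in the picture. About 6.5° more is needed.

```bash
python3 -m inch '[[[0,0,0],-3],[[0,0,0],-3],[[0,0,0],-0.5],[[0,0,0],0],[[0,0,0],0],[[0,0,0],0],[[0,0,0],0],[[0,0,0],0]]'
python3 - <<'E'
from h import *
s=read_state(); print(s["position"],np.degrees(s["tcp_rot"]),s["ft_force"],s["ft_torque"])
c=camera("wrist"); T=T_of(c,s); f=c["frame"]; g=cv2.cvtColor(f,cv2.COLOR_RGB2GRAY)
crop(f,(215,150,415,300),"w6",4)
for v in range(226,242,3): print(v,g[v,292:336:2].tolist())
E
```

```text
time_s: 14.75
position: [0.4939, -0.2043, 0.1453]
tcp_rot: [3.141, 0.0, 1.837]
ft_force: [2.5, 0.1, -3.5]
grip_width: 0.0125
[ 0.49390076 -0.2043308   0.14531765] [1.79992076e+02 2.87323257e-03 1.05279521e+02] [ 2.53541272  0.09949583 -3.52627449] [ 0.12957006 -0.83772766  0.10873882]
226 [134, 136, 135, 123, 97, 87, 85, 88, 82, 76, 72, 75, 76, 79, 81, 83, 81, 85, 84, 88, 102, 120]
229 [123, 89, 86, 81, 77, 75, 78, 81, 84, 83, 84, 85, 87, 88, 114, 120, 120, 119, 95, 76, 75, 84]
232 [85, 79, 110, 122, 124, 125, 114, 82, 83, 84, 86, 87, 85, 91, 140, 152, 158, 152, 126, 116, 117, 119]
235 [86, 96, 138, 155, 160, 154, 129, 86, 82, 83, 86, 87, 86, 89, 134, 161, 166, 158, 136, 136, 143, 145]
238 [129, 129, 138, 157, 166, 159, 132, 87, 81, 82, 85, 85, 85, 86, 126, 155, 161, 156, 147, 165, 166, 165]
241 [164, 165, 154, 154, 143, 93, 46, 34, 30, 35, 31, 33, 31, 30, 35, 41, 40, 40, 55, 106, 137, 164]
```

View pics/w6.png

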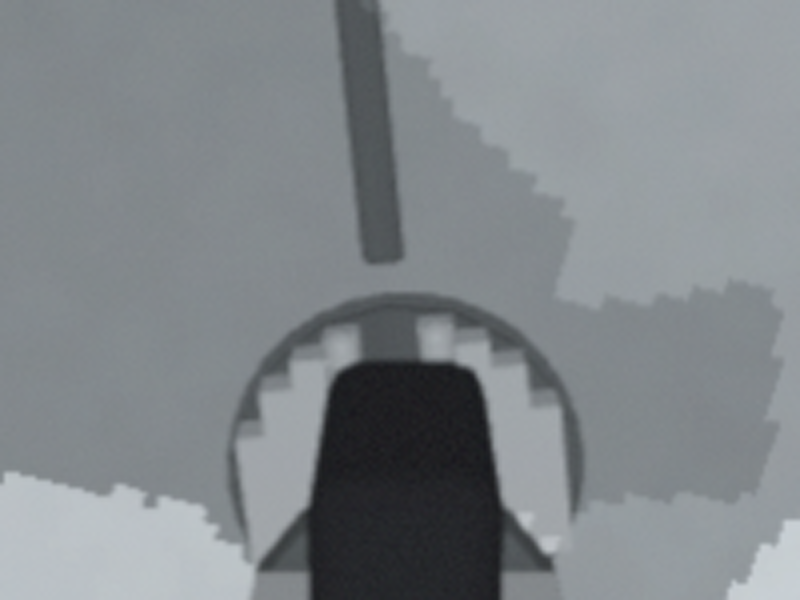

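The rib line extended to the slot mouth gives x≈391.6 and the slot is at 389, so it is lined up within about 1°. I add 1° and press down in steps.

```bash
python3 -m inch '[[[0,0,0],-1],[[0,0,-0.1],0],[[0,0,-0.1],0],[[0,0,-0.1],0],[[0,0,-0.1],0],[[0,0,-0.1],0],[[0,0,0],0],[[0,0,0],0]]' 0 120
python3 -m inch '[[[0,0,-0.1],0],[[0,0,-0.1],0],[[0,0,-0.1],0],[[0,0,-0.1],0],[[0,0,0],0],[[0,0,0],0],[[0,0,0],0],[[0,0,0],0]]'
python3 - <<'E'
from h import *
s=read_state(); print(s["position"],np.degrees(s["tcp_rot"]),s["ft_force"],s["ft_torque"])
E
```

```text
time_s: 15.8
position: [0.494, -0.2044, 0.1406]
tcp_rot: [3.141, 0.0, 1.82]
ft_force: [1.1, 0.2, 5.9]
grip_width: 0.0126
time_s: 16.8
position: [0.494, -0.2044, 0.1369]
tcp_rot: [3.141, 0.001, 1.82]
ft_force: [1.0, 0.4, 9.5]
grip_width: 0.0121
[ 0.49401818 -0.20442469  0.13693358] [1.79960291e+02 3.55198848e-02 1.04272792e+02] [1.02951878 0.42871772 9.45633774] [ 0.33932775 -0.29810292  0.14641625]
```

```bash
python3 -m inch '[[[0,0,-0.1],0],[[0,0,-0.1],0],[[0,0,0],0],[[0,0,0],0],[[0,0,0],0],[[0,0,0],0],[[0,0,0],0],[[0,0,0],0]]'
python3 -m inch '[[[0,0,-0.1],0],[[0,0,0],0],[[0,0,0],0],[[0,0,0],0],[[0,0,0],0],[[0,0,0],0],[[0,0,0],0],[[0,0,0],0]]'
```

```text
time_s: 17.8
position: [0.4942, -0.2045, 0.1358]
tcp_rot: [3.14, 0.001, 1.82]
ft_force: [-0.9, 2.1, 17.2]
grip_width: 0.0118
time_s: 18.8
position: [0.4943, -0.2046, 0.1357]
tcp_rot: [3.139, 0.002, 1.82]
ft_force: [-2.9, 2.0, 26.3]
grip_width: 0.0124
```

The TCP has stopped at 0.1357 while the force rises steeply, so the panel is on the frame. I take one settle call and a final look.

```bash
python3 -m inch '[[[0,0,0],0],[[0,0,0],0],[[0,0,0],0],[[0,0,0],0],[[0,0,0],0],[[0,0,0],0],[[0,0,0],0],[[0,0,0],0]]'
python3 - <<'E'
from h import *
c=camera("wrist"); d=camera("side")
a=cv2.resize(c["frame"][140:320,230:390],(480,540),interpolation=2); b=cv2.resize(d["frame"][110:245,310:390],(320,540),interpolation=2)
cv2.imwrite("pics/w7.png",np.hstack([a,b])[:,:,::-1])
E
```

```text
time_s: 19.8
position: [0.4943, -0.2045, 0.1356]
tcp_rot: [3.139, 0.002, 1.82]
ft_force: [-3.3, 2.6, 25.6]
grip_width: 0.0116
```

View pics/w7.png

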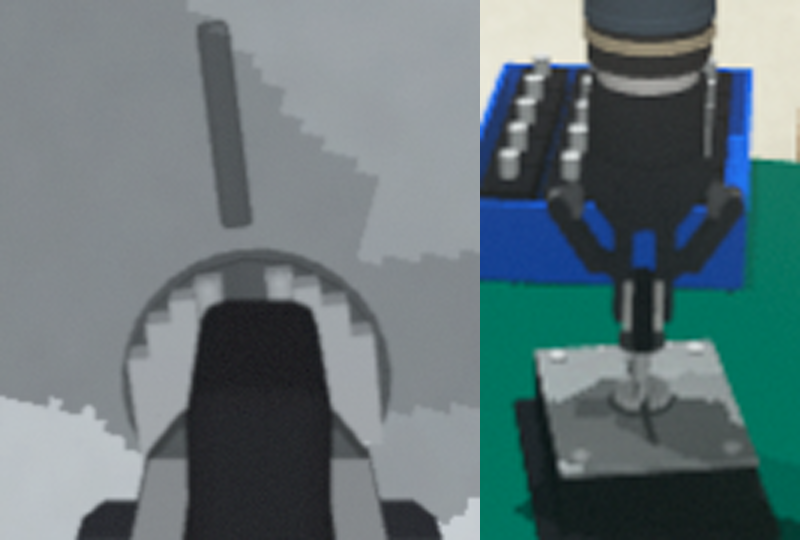

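The rib line extends to x≈244 at the slot mouth, exactly the slot centre (244). The panel is visibly lower, with the key upright in the slot. I'm handing in.

```bash
python3 -c "
from bench import close_job
print(close_job())"
```

```text
the job is handed in; nothing more can be done
None
```

I took the slot key from the rack, set its blade in the slot and turned the fastener about 79° clockwise with no measurable downward push. I then pressed the panel down and handed the job in at about 20 s, still holding it there.

- **Alignment:** in the last wrist picture the rib line runs through the middle of the slot, so the two line up within about 1°.
- **Panel:** the gripper stopped at z = 0.1356, about 8 mm below where I reckoned the key would touch the slot floor. The push then rose from 17 to 26 N with almost no further movement, so the panel is home. It was held at about 26 N.
- **Key:** upright within 0.2°, gripped with 120 N.
- **Bystanders:** I saw no contact with the nut driver, meter board, bin or tape roll, but I did not look at them again at the end.
- **Checks that disagreed:** the vertical force reading had drifted to about −3 N before the press, so the true push may be nearer 29 N. When I closed the grip on the key there was a brief 6 N upward reading.

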